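# Shift the potter's wheel into its green gear

### The arm

A 6-joint arm with a two-finger parallel gripper is mounted at the origin on the work surface. World frame = base frame: x ahead of the robot, y to its left, z up, the work surface at z = 0. Lengths are in m, angles in rad, forces in N, time in s.
With the tool pointing down it reaches from about 0.275 to 0.85 m from the base axis. Payload 19 kg.
Tool frame: the origin (TCP) lies at the very end of the fingers, on their centre line; the grasp point (between the pads) lies 19 mm behind it; z points along the fingers, y is the direction in which the jaws open and shut (so a half turn about z gives the same grasp; the last joint's range is limited). The gripper opens to 85 mm and grips with 20 to 120 N. Pads are 22 mm wide; open, the fingers measure 114 mm over their backs; the gripper's body (76 mm by 85 mm) begins 54 mm behind the grasp point. The pads swing forward as they close: fully open they stand 13 mm farther back than shut.
Start: joints at [1.039, 0.15, 1.437, -0, 1.554, -0.134], TCP at [0.223, 0.53, 0.231] pointing down, gripper open.
Joint ranges: [-2.8, 2.8], [-0.68, 2.1], [0.12, 2.68], [-1.39, 4.53], [0.16, 2.79], [-2.81, 2.81]. Speed limits (rad/s): [1.89, 1.89, 2.22, 3.01, 3.01, 3.01].

### API

Orientations are given as a 3x3 rotation matrix whose columns are the frame's x, y, z axes.
In Python, from station import get_obs, grab_frame, calibration, job_done gives the robot as it stands. The module is installed in compiled form; this text tells all that it offers.
- The arm moves only by the tool send_rows, never from a script. Its argument "series" is a list of rows, each a list of 4 numbers: the shift along the tool's x, y, z scaled (see below), then the turn about the tool's z scaled (see below). In form: [[tx, ty, tz, twist], ...]. A call has 1 to 12 rows; each row shifts and turns the commanded pose from where the row before left it, along the tool's axes as they then stand; what a row does not reach is not made up. The controller multiplies each number of a shift by 600 mm and each number of a turn by 0.5 rad. A row lasts 1/12 s, in which the tool goes at most 41.7 mm and 7.16 degrees, less where a joint would pass 70% of its speed; a pose out of reach is approached as far as the arm can. A call with a number of a shift or a turn outside -1 to 1 is refused whole. A call with a gripper value outside its range is refused whole. "grip" is the closure, from -1 (fully open) to 1 (shut), set as the call begins (left out, the last holds). The fingers move at their own pace and stop on an object; the grip force is fixed at half the most. Time passes only in rows, so rows that do not move let the fingers close. It gives the time, the measured TCP pose, the force and the opening at its end, in the units of the state.
- get_obs(): the state, without advancing time (a new reading comes with each control period).
- grab_frame(name): name is "side" or "top" or "wrist"; returns the picture (400x640x3 uint8, red, green, blue); there is no depth.
- calibration(name): a dict with "fovy" (degrees; the focal length in pixels is half the picture's height over the tangent of half this angle, whatever the lens; pixels are square), "cx", "cy" (the principal point, pixels), "world_to_cam" (4x4, takes a point from world to camera coordinates). Camera axes: x right, y up, looking along -z (the intrinsics and any distortion apply to the point x, -y, -z); pixel columns grow to the right and rows downward; lengths in m; the calibration is good to about 2 mm. A picture is of the moment at which its call begins: read the wrist's pose just before it. calibration takes no time and is no camera call; for the wrist camera it gives the pose at the moment of the call.
- job_done(): hands the job in, once; it reports no verdict.
The state is a dict: "t": time; "joint_pos": joint angles; "joint_velocities": joint speeds; "effort": joint torques, N m; "position": TCP position; "tool_rot": TCP orientation; "force": force on the tool from outside, world axes, zero at the start; "torque": the same for the moment, N m; "gripper_width": opening from 0.0 (shut) to 1.0 (fully open).
Only numpy, scipy, OpenCV 4.12 (cv2) and the standard library are available. Lean on these libraries where they do the work, as an engineer would, in place of code of your own. Each camera call takes 0.05 s, during which the arm holds its last target.

### The job

Set the bench-top potter's wheel to its throwing speed: push the gear lever out of the red stop slot, along the cross channel of the gate, and fully home into the slot marked by the green tag, going into no other tagged slot on the way. Only push the knob with the fingers (never pinch it, never force it through the gate plate), leave the bowl, the finial and the jar where they stand, and finish with the hand clear of everything.

Things in the scene. Friction and masses are not known exactly. Their poses are not given: they have to be found in the camera images.
- wheel: Fixed bench-top potter's wheel of grey metal, in another place and yaw each time. Origin on the table under the centre of the gear gate; z up, x away from the operator along the machine, y to the left. The selector case is 176 x 216 mm around the origin, 110 mm high. At x = 235 mm is the wheel head, a disc of 230 mm diameter, top at 100 mm, on a drum of 270 mm diameter.
- gate (a point): Centre of the dark gate plate's top face, 110 mm above the table. Axes as the wheel's. Slots are 14 mm wide: a cross channel along y through the centre; at each of its ends (y = +-24 mm) a side leg going both to -x and to +x; one middle leg (y = 0) to -x only. So five slots. Hard stops end every slot and the channel; steel ribs between the legs stop the lever.
- pivot (a point): The lever's pivot, 35 mm above the table under the gate's centre. The lever is a steel stem of 10 mm diameter; the knob's centre is 160 mm from the pivot. About 2 to 3 N at the knob moves the lever and it stays where it is left (friction, no spring). Over 60 N on the knob counts as forcing it.
- knob (a point): Centre of the lever's black knob, a 36 mm rounded block with sides facing the wheel's x and y; 195 mm above the table when upright, 177 mm in a corner slot. In the wheel's frame it stands at (0, 0) upright, (-47, 0) mm in the red slot, (0, +-59) at the ends of the cross channel, (+-47, +-57) fully home in a corner slot, straight above that slot's tag. Sideways play about 4 mm.
- lever (a joint): Tilt of the lever along the wheel's x, rad: 0 in the cross channel, -0.30 fully towards -x (starts between -0.30 and -0.22, in the middle leg by the red tag), +0.30 fully towards +x.
- lever_side (a joint): Tilt of the lever along the wheel's y, rad: 0 at the middle leg, +0.38 at the end of the cross channel towards +y, -0.38 towards -y.
- tag_green: Green disc, 28 mm diameter, 4 mm thick, fixed on the gate plate 110 mm above the table (origin: centre of its underside). It lies at one of the four corners (+-47, +-57) mm in the wheel's frame and marks that corner's slot: the target. The knob is straight above it when the lever is fully home.
- tag_blue: Blue disc like the green one, at another corner: a wrong slot.
- tag_yellow: Yellow disc like the green one, at another corner: a wrong slot.
- tag_white: White disc like the green one, at another corner: a wrong slot.
- tag_red: Red disc like the green one, at (-47, 0) mm in the wheel's frame, beside the middle leg: the stop slot where the lever starts.
- bowl: Loose clay-coloured bowl, 124 mm wide, 50 mm high, standing on the wheel head (its foot 100 mm above the table). Origin: centre of its underside. Leave it.
- finial: Loose dark tiered finial, 52 mm wide at the foot, 86 mm high, on the table to the left of the case. Origin: centre of its underside. Leave it.
- jar: Loose white jar with grey cap, 60 mm wide, 85 mm high, on the table to the right of the case. Origin: centre of its underside. Leave it.
- knob_near: The knob's side face towards the wheel's -x (26 x 32 mm, 4 mm thick; origin at its centre, 16 mm from the knob's centre). Fingers pressing on two opposite faces at once count as pinching.
- knob_far: The knob's side face towards the wheel's +x (26 x 32 mm, 4 mm thick; origin at its centre, 16 mm from the knob's centre). Fingers pressing on two opposite faces at once count as pinching.
- knob_left: The knob's side face towards the wheel's +y (26 x 32 mm, 4 mm thick; origin at its centre, 16 mm from the knob's centre). Fingers pressing on two opposite faces at once count as pinching.
- knob_right: The knob's side face towards the wheel's -y (26 x 32 mm, 4 mm thick; origin at its centre, 16 mm from the knob's centre). Fingers pressing on two opposite faces at once count as pinching.
Things that resemble listed ones, but are neither listed nor needed, are in the scene too. Several things look just like the finial: the one meant starts farthest to the robot's right.

How it is judged:
On the way:
1. the lever stands upright across the channel, out of the red slot (value of joint lever between -0.13 and 0.13 rad).
At the end, for the whole second after the job is handed in: The knob is within 8 mm (seen from above) of the centre of the green tag, the lever tilted at least 0.26 rad along x (of 0.30) and 0.33 rad along y (of 0.38) and at rest; bowl, finial and jar upright and within 20 mm of where they stood (horizontal distance between knob and tag_green below 0.008 m and (value of joint lever above 0.26 rad or value of joint lever below -0.26 rad) and (value of joint lever_side above 0.33 rad or value of joint lever_side below -0.33 rad) and velocity of joint lever between -0.05 and 0.05 rad/s and distance of each of bowl, finial, jar from where it was at the start of the episode below 0.02 m and angle between each of bowl, finial, jar's own z axis and vertical below 0.2 rad); the robot touches nothing.
It fails at once if the lever is pushed into a wrong slot (knob within 15 mm of the blue, yellow or white tag, seen from above) (horizontal distance between knob and tag_blue below 0.015 m or horizontal distance between knob and tag_yellow below 0.015 m or horizontal distance between knob and tag_white below 0.015 m).
It fails at once if the knob is pinched (fingers press opposite sides of it with over 1 N each) ((contact force between the fingers and knob_near above 1 N and contact force between the fingers and knob_far above 1 N) or (contact force between the fingers and knob_left above 1 N and contact force between the fingers and knob_right above 1 N)).
It fails at once if the lever is forced (over 60 N from the fingers) (contact force between the fingers and knob_near above 60 N or contact force between the fingers and knob_far above 60 N or contact force between the fingers and knob_left above 60 N or contact force between the fingers and knob_right above 60 N).
It fails at once if the lever is forced through the gate's ribs ((value of joint lever above 0.18 rad and value of joint lever_side between -0.27 and 0.27 rad) or (value of joint lever below -0.18 rad and value of joint lever_side between -0.27 and 0.27 rad and (value of joint lever_side above 0.1 rad or value of joint lever_side below -0.1 rad))).
It fails at once if bowl, finial or jar moved over 20 mm or tipped (distance of any of bowl, finial, jar from where it was at the start of the episode above 0.02 m or angle between any of bowl, finial, jar's own z axis and vertical above 0.2 rad).
It also fails if it takes over 54 s, if anything falls off the work surface, if the arm or the gripper's body presses on something with over 40 N, if the wrist force passes 120 N, or if a joint passes its speed limit or range.

## Working session

There is one attempt and no reset: what is moved stays moved. The work goes in short steps, Python scripts to look and compute and a tool call to move; the robot and the scene stay as the last step left them, time stands still between calls to the robot, and variables do not carry over. Pictures are saved under pics/ and viewed, and the job is handed in when it is done.

Besides the shell and the picture viewer there is one more tool, called after "Emit:" in YAML: its name, and indented under it one key for each argument. send_rows: Moves the arm, as the interface text tells. Shifts and turns lie within -1 to 1; 1 stands for 600 mm of shift or 0.5 rad of turn. Its arguments: {"type":"object","properties":{"series":{"type":"array","items":{"type":"array","items":{"type":"number"}}},"grip":{"type":"number"}},"required":["series"]}

```bash
mkdir -p pics; python3 - <<'E'
from station import *
import cv2
o=get_obs();print(o)
for n in("side","top","wrist"):
    c=calibration(n);print(n,c)
    cv2.imwrite(f"pics/{n}0.png",grab_frame(n)[:,:,::-1])
E
```

```text
{'t': 0.0, 'joint_pos': array([ 1.03903753e+00,  1.50994381e-01,  1.43800625e+00, -2.45482852e-06,
        1.55381363e+00, -1.33989167e-01]), 'joint_velocities': array([-1.23091620e-04, -1.69172781e-04, -7.10327587e-04, -1.91566593e-03,
        4.54370074e-04,  1.08067151e-05]), 'effort': array([ 1.15243324e-04, -7.13065338e+01, -5.70871782e+01, -3.17679151e-04,
        9.23581043e-03, -2.82349606e-05]), 'position': array([0.2226232 , 0.52989214, 0.23068303]), 'tool_rot': array([[-9.21927217e-01,  3.87362653e-01, -6.17296197e-04],
       [ 3.87363112e-01,  9.21926629e-01, -1.05416084e-03],
       [ 1.60759260e-04, -1.21097735e-03, -9.99999254e-01]]), 'force': array([-0.79099207,  0.19137342,  0.00657981]), 'torque': array([-0.0403293 ,  0.00889671,  0.01303098]), 'gripper_width': 0.9996241252010796}
side {'fovy': 43.868012062861425, 'cx': 314.5919018720405, 'cy': 189.77783279787604, 'world_to_cam': array([[-0.94870273, -0.31606153, -0.00826085,  0.61478694],
       [ 0.23866891, -0.73304538,  0.63693141, -0.17047952],
       [-0.2073651 ,  0.60228696,  0.77087621, -1.20503849],
       [ 0.        ,  0.        ,  0.        ,  1.        ]])}
top {'fovy': 51.82975437438916, 'cx': 316.7753703689499, 'cy': 199.75217613822738, 'world_to_cam': array([[ 0.00511005, -0.9999858 , -0.00150961,  0.10787978],
       [ 0.98200052,  0.00473309,  0.18881892, -0.64141591],
       [-0.18880909, -0.00244731,  0.98201076, -1.2126194 ],
       [ 0.        ,  0.        ,  0.        ,  1.        ]])}
wrist {'fovy': 59.29907468085942, 'cx': 311.8870781662875, 'cy': 197.74623455141256, 'world_to_cam': array([[ 0.38683949,  0.92214644, -0.0010741 , -0.57475506],
       [-0.8753496 ,  0.36684142, -0.31494515,  0.04171293],
       [-0.29003152,  0.12277344,  0.94910927, -0.38270751],
       [ 0.        ,  0.        ,  0.        ,  1.        ]])}
```

View pics/side0.png

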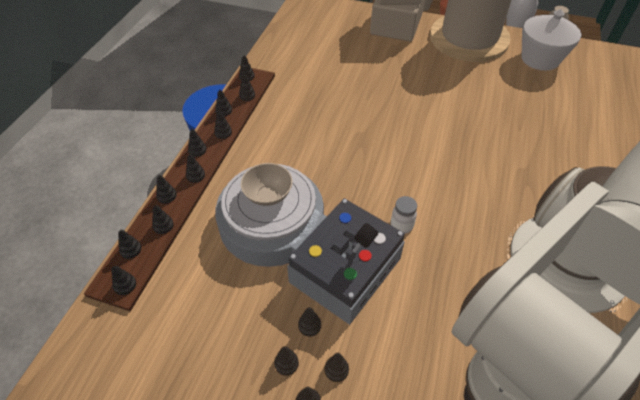

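View pics/top0.png

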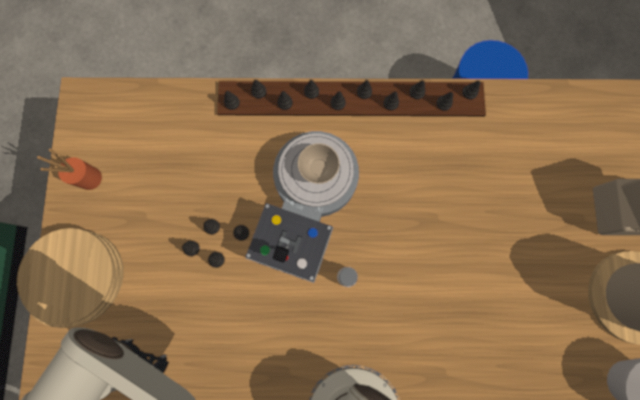

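View pics/wrist0.png

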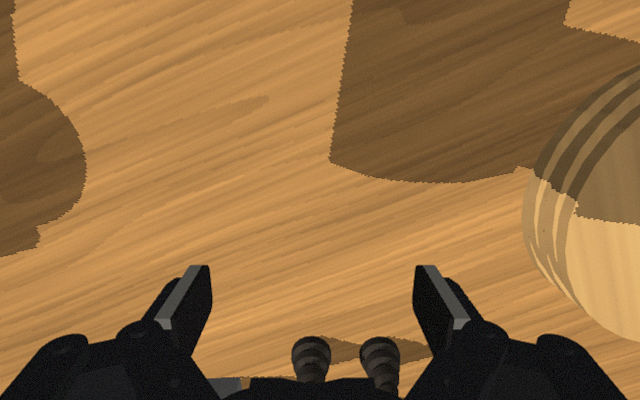

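Green tag is at top pixel (265,251), the near-left corner. Red is near-middle, with the knob over it at (281,254). Yellow is far-left, blue far-right and white near-right. The finials are left of the case and the jar is right of it at (347,276). Next I'll fit the wheel pose from the tags in both cameras.

```bash
cat > h.py <<'E'
import numpy as np,cv2
from station import *
def proj(P,c):
    P=np.atleast_2d(P);M=c["world_to_cam"];q=P@M[:3,:3].T+M[:3,3]
    f=200/np.tan(np.radians(c["fovy"])/2)
    return np.c_[c["cx"]+f*q[:,0]/-q[:,2], c["cy"]-f*q[:,1]/-q[:,2]]
def back(uv,z,c):
    M=c["world_to_cam"];R=M[:3,:3];C=-R.T@M[:3,3];f=200/np.tan(np.radians(c["fovy"])/2)
    uv=np.atleast_2d(uv);d=np.c_[(uv[:,0]-c["cx"])/f,-(uv[:,1]-c["cy"])/f,-np.ones(len(uv))]@R
    return C+d*((z-C[2])/d[:,2])[:,None]
E
python3 - <<'E'
from h import *
from scipy.optimize import least_squares
L={'green':(-47,57),'yellow':(47,57),'blue':(47,-57),'white':(-47,-57),'red':(-47,0)}
hr={'green':(45,85,80,40),'yellow':(22,33,150,100),'blue':(105,125,130,80),'red':(-5,5,150,80)}
win={'side':(285,200,400,290),'top':(245,200,335,285)}
res=[]
for n in('side','top'):
    im=cv2.imread(f'pics/{n}0.png');x0,y0,x1,y1=win[n]
    hsv=cv2.cvtColor(im,cv2.COLOR_BGR2HSV).astype(int)
    c=calibration(n)
    for k,(a,b,s,v) in list(hr.items())+[('white',None)] if 0 else [(k,hr.get(k,(0,0,0,0))) for k in L]:
        H=hsv[...,0]; H=np.where(H>170,H-180,H)
        m=(H>=a)&(H<=b)&(hsv[...,1]>=s)&(hsv[...,2]>=v)
        if k=='white': m=(hsv[...,1]<40)&(hsv[...,2]>185)
        mm=np.zeros_like(m);mm[y0:y1,x0:x1]=m[y0:y1,x0:x1]
        nl,lab,st,ce=cv2.connectedComponentsWithStats(mm.astype(np.uint8))
        if nl<2: print(n,k,'none');continue
        j=1+np.argmax(st[1:,4]);w=back(ce[j],.114,c)[0]
        print(n,k,st[j],ce[j].round(1),w.round(4));res.append((n,k,ce[j]))
for sel in(('side',),('top',),('side','top')):
    R=[r for r in res if r[0] in sel and r[1]!='red' ]
    def f(p):
        o=[]
        for n,k,uv in R:
            l=np.array(L[k])/1000;cs,s=np.cos(p[2]),np.sin(p[2])
            P=[p[0]+cs*l[0]-s*l[1],p[1]+s*l[0]+cs*l[1],.114]
            o+=list(proj(P,calibration(n))[0]-uv)
        return np.array(o)
    r=least_squares(f,[.5,.2,0],loss='soft_l1');print(sel,r.x,f(r.x).round(1))
E
python3 - <<'E'
import cv2
a=cv2.imread('pics/side0.png')[190:320,270:420];b=cv2.imread('pics/top0.png')[190:290,170:370]
cv2.imwrite('pics/sc.png',cv2.resize(a,None,fx=4.5,fy=4.5,interpolation=3))
cv2.imwrite('pics/tc.png',cv2.resize(b,None,fx=4,fy=4,interpolation=3))
E
```

```text
side green [344 268  13  12 123] [349.8 273.5] [0.4796 0.2657 0.114 ]
side yellow [309 246  13  11 104] [314.8 250.6] [0.5684 0.2344 0.114 ]
side blue [340 213  11  10  90] [344.8 217.4] [0.531  0.1268 0.114 ]
side white [286 200  22  27 178] [296.8 213.7] [0.6404 0.1511 0.114 ]
side red [359 250  12  11 111] [364.6 255.1] [0.4613 0.2115 0.114 ]
top green [260 245  10  10  80] [264.5 249.6] [0.4829 0.2616 0.114 ]
top yellow [271 215  10  10  76] [275.9 219.4] [0.5712 0.2307 0.114 ]
top blue [308 228  10  10  74] [312.4 232.3] [0.5339 0.1233 0.114 ]
top white [299 260   6   7  36] [301.6 263. ] [0.4451 0.1537 0.114 ]
top red [286 256   2   3   5] [286.6 257.2] [0.4614 0.1972 0.114 ]
('side',) [ 0.50735424  0.19483479 -0.30542074] [ 0.3 -0.9 -0.5  0.1 -1.6 -0.6 81.1 22.7]
('top',) [ 0.50829402  0.19231464 -0.33488808] [-0.   0.1 -0.  -0.1  0.1 -0.  -0.1 -0. ]
('side', 'top') [ 0.50763495  0.19325998 -0.31820298] [-0.1 -1.6 -0.5 -0.8 -1.2 -1.1 81.3 22.5 -0.2  0.7 -0.7  0.4 -0.4 -0.2
 -0.  -0. ]
```

View pics/sc.png

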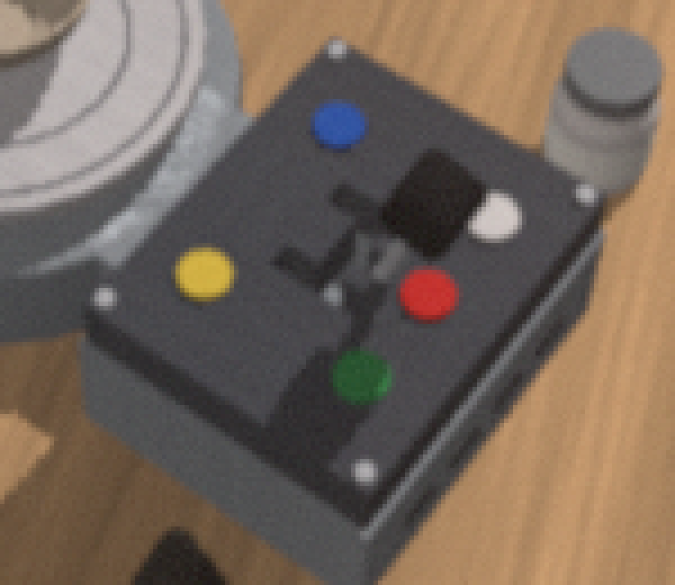

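View pics/tc.png

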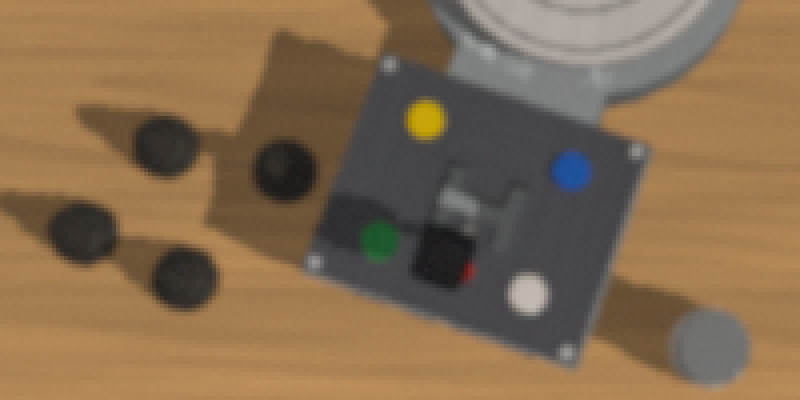

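```bash
python3 - <<'E'
from h import *
from scipy.optimize import least_squares
L={'green':(-47,57),'yellow':(47,57),'blue':(47,-57),'white':(-47,-57),'red':(-47,0)}
S={'green':(349.8,273.5),'yellow':(314.8,250.6),'blue':(344.8,217.4),'red':(364.6,255.1),'white':(379.8,237.7)}
T={'green':(264.5,249.6),'yellow':(275.9,219.4),'blue':(312.4,232.3),'white':(301.6,263)}
def fit(Ds):
    def f(p):
        o=[]
        for n,D in Ds:
            for k,uv in D.items():
                l=np.array(L[k])/1000;cs,s=np.cos(p[2]),np.sin(p[2])
                o+=list(proj([p[0]+cs*l[0]-s*l[1],p[1]+s*l[0]+cs*l[1],.114],calibration(n))[0]-np.array(uv))
        return np.array(o)
    r=least_squares(f,[.5,.2,0]);print(r.x,f(r.x).round(1));return r.x
a=fit([('side',S)]);b=fit([('top',T)]);c=fit([('side',S),('top',T)])
for n,uv in(('top',(280.75,254.3)),('side',(270+433/4.5,190+204/4.5))):
    P=back(uv,.189,calibration(n))[0]; 
    for q in(a,b,c):
        d=P[:2]-q[:2];print(n,P,'wheel',np.cos(q[2])*d[0]+np.sin(q[2])*d[1],-np.sin(q[2])*d[0]+np.cos(q[2])*d[1])
o=get_obs();q=c;d=o['position'][:2]-q[:2];R=o['tool_rot'][:2,:2]
print('tcp in wheel',np.cos(q[2])*d[0]+np.sin(q[2])*d[1],-np.sin(q[2])*d[0]+np.cos(q[2])*d[1])
E
```

```text
[ 0.50510596  0.19587714 -0.33663078] [ 0.1 -0.2  0.1 -0.   0.2 -0.   0.3  0.1 -0.6  0.2]
[ 0.50831604  0.19230194 -0.33517737] [ 0.   0.1  0.  -0.   0.1 -0.  -0.1 -0. ]
[ 0.50618697  0.1944183  -0.33666567] [-0.2 -0.9 -0.1 -0.7 -0.1 -0.6 -0.  -0.6 -1.  -0.4 -0.8  0.8 -0.7  0.7
 -0.6  0.7 -0.9  0.7]
top [0.46530865 0.20759641 0.189     ] wheel -0.04143457723087218 -0.0020839080578699577
top [0.46530865 0.20759641 0.189     ] wheel -0.04564503178907449 0.0002966516462653782
top [0.46530865 0.20759641 0.189     ] wheel -0.042936754047123216 -0.0010655124034779518
side [0.46335971 0.21117815 0.189     ] wheel -0.044457203866188205 0.00065304700644578
side [0.46335971 0.21117815 0.189     ] wheel -0.04866367731583788 0.0030379969335936324
side [0.46335971 0.21117815 0.189     ] wheel -0.045959476168062244 0.0016713372051398358
tcp in wheel -0.37843719814879134 0.22302062738074108
```

Emit:
send_rows:
  series:
    - [0,0,0,-0.124]
    - [-0.045,-0.037,0,0]
    - [-0.045,-0.037,0,0]
    - [-0.045,-0.037,0,0]
    - [-0.045,-0.037,0,0]
    - [-0.045,-0.037,0,0]
    - [-0.045,-0.037,0,0]
    - [-0.045,-0.037,0,0]
    - [-0.045,-0.037,0,0]
    - [-0.045,-0.037,0,0]
    - [-0.036,-0.037,0,0]
    - [0,0,0,0]
  grip: 1

```text
t: 1.15
position: [0.4011, 0.2294, 0.2311]
tool_rot: [[-0.943, 0.333, 0.0], [0.333, 0.943, -0.001], [-0.001, -0.001, -1.0]]
force: [-0.8, 0.1, -0.1]
gripper_width: 0.002
```

```bash
cat >> h.py <<'E'
def wf():
    o=get_obs();q=(.5067,.194,-.336);d=o['position'][:2]-q[:2];c,s=np.cos(q[2]),np.sin(q[2])
    x=o['tool_rot'][:2,0];f=o['force']
    print('t %.2f wheel x %.1f y %.1f z %.1f mm'%(o['t'],1e3*(c*d[0]+s*d[1]),1e3*(-s*d[0]+c*d[1]),1e3*o['position'][2]),'yawerr %.4f'%((np.arctan2(x[1],x[0])-(np.pi-.336)+np.pi)%(2*np.pi)-np.pi),'F wheel %.1f %.1f %.1f'%(c*f[0]+s*f[1],-s*f[0]+c*f[1],f[2]),'grip',o['gripper_width'])
E
python3 - <<'E'
from h import *
wf();cv2.imwrite("pics/w1.png",grab_frame("wrist")[:,:,::-1])
E
```

```text
t 1.15 wheel x -111.3 y -1.4 z 231.1 mm yawerr -0.0034 F wheel -0.8 -0.2 -0.1 grip 0.0015148189331166762
```

View pics/w1.png

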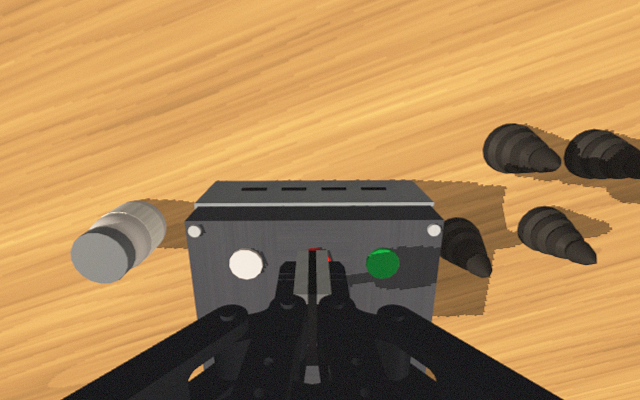

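Emit:
send_rows:
  series:
    - [0,0,0.035,-0.007]
    - [0,0,0.035,0]
    - [0,0,0.035,0]
    - [-0.025,0.001,0,0]
    - [-0.02,0.001,0,0]
    - [-0.008,0,0,0]
    - [-0.008,0,0,0]
    - [-0.008,0,0,0]
    - [-0.008,0,0,0]
    - [-0.008,0,0,0]
    - [0,0,0,0]

```text
t: 2.12
position: [0.4487, 0.2176, 0.1685]
tool_rot: [[-0.945, 0.326, 0.0], [0.326, 0.945, 0.0], [-0.0, 0.0, -1.0]]
force: [-2.4, 1.6, 1.4]
gripper_width: -0.004
```

```bash
python3 - <<'E'
from h import *
wf();cv2.imwrite("pics/s2.png",cv2.resize(grab_frame("side")[170:320,250:420,::-1],None,fx=4,fy=4,interpolation=3))
E
```

```text
t 2.12 wheel x -62.5 y 3.2 z 168.5 mm yawerr 0.0034 F wheel -2.8 0.7 1.4 grip -0.004271816082360139
```

View pics/s2.png

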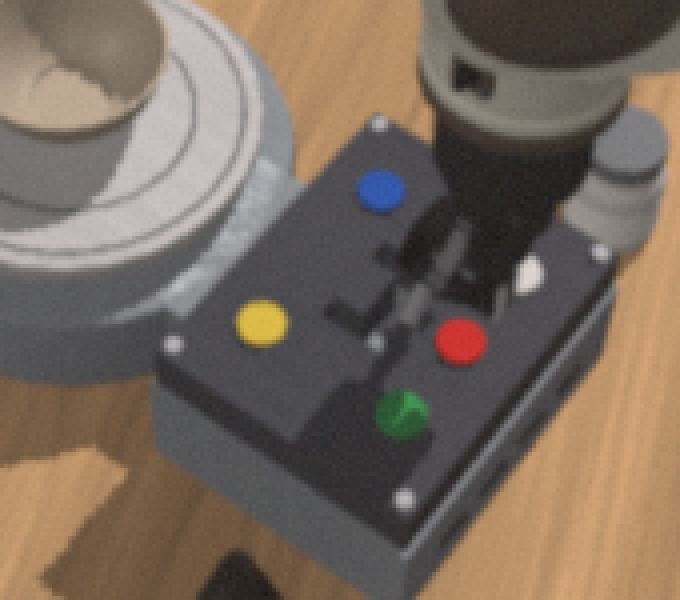

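The finger is on the near face at about 3 N and the knob is moving. I'll continue to just short of upright.

Emit:
send_rows:
  series:
    - [-0.007,-0.002,0,0.007]
    - [-0.007,-0.002,0,0]
    - [-0.007,0,0,0]
    - [-0.007,0,0,0]
    - [-0.007,0,0,0]
    - [-0.007,0,0,0]
    - [-0.006,0,0,0]
    - [0,0,0,0]

```text
t: 2.83
position: [0.4764, 0.206, 0.1709]
tool_rot: [[-0.944, 0.33, 0.005], [0.33, 0.944, 0.001], [-0.004, 0.002, -1.0]]
force: [-5.0, 0.3, 29.3]
gripper_width: -0.0
```

```bash
python3 - <<'E'
from h import *
wf()
E
```

```text
t 2.83 wheel x -32.6 y 1.3 z 170.9 mm yawerr -0.0001 F wheel -4.8 -1.3 29.3 grip -0.00013509265458656644
```

```bash
python3 - <<'E'
from h import *
cv2.imwrite("pics/s3.png",cv2.resize(grab_frame("side")[170:320,250:420,::-1],None,fx=4,fy=4,interpolation=3))
cv2.imwrite("pics/w3.png",grab_frame("wrist")[:,:,::-1]);wf()
cv2.imwrite("pics/t3.png",cv2.resize(grab_frame("top")[170:300,230:360,::-1],None,fx=4,fy=4,interpolation=3))
E
```

```text
t 2.93 wheel x -32.9 y 1.3 z 170.9 mm yawerr -0.0000 F wheel -3.9 -1.2 28.6 grip -0.0013656570351109855
```

View pics/s3.png

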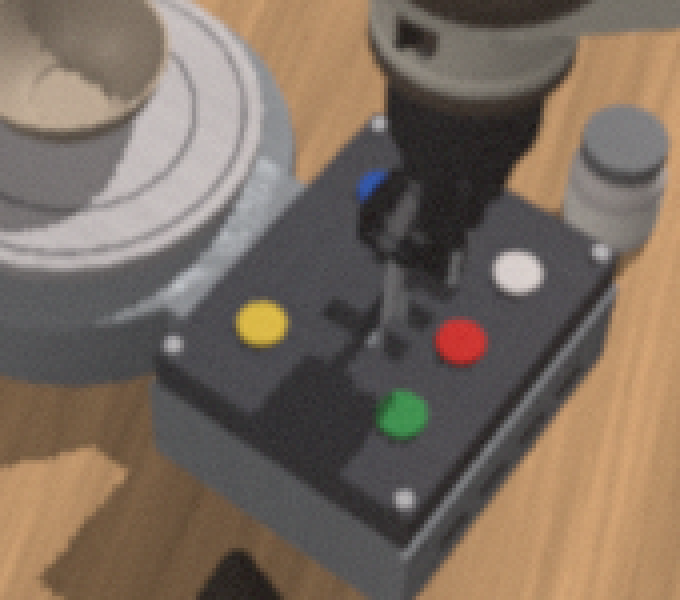

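View pics/w3.png

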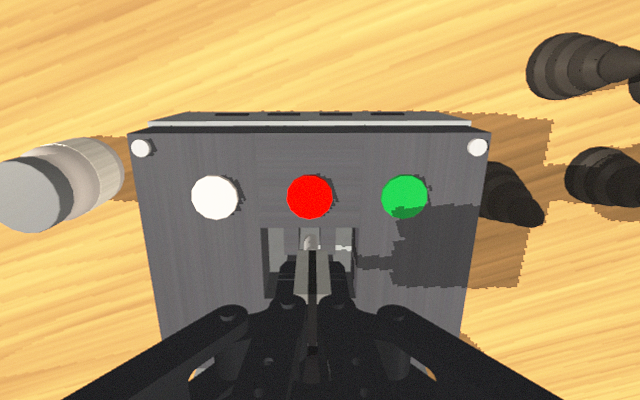

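View pics/t3.png

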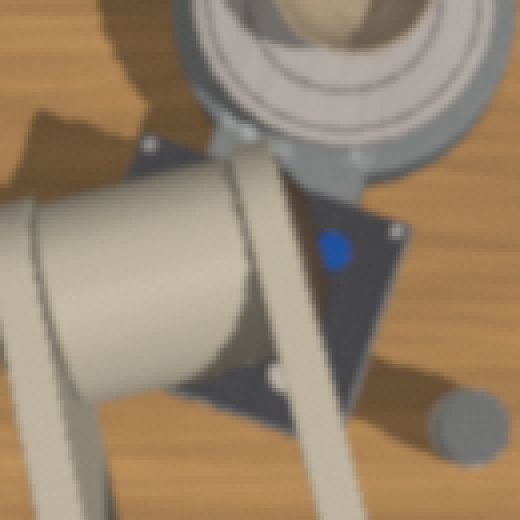

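Force z 29 N shows the knob's top meeting the finger linkage about 43 mm above the tip. The stem is nearly upright. I'll raise the tool, then creep.

Emit:
send_rows:
  series:
    - [0,0,-0.01,0]
    - [0,0,-0.013,0]
    - [0,0,0,0]
    - [0,0,0,0]

```text
t: 3.32
position: [0.4747, 0.2059, 0.1823]
tool_rot: [[-0.944, 0.33, 0.0], [0.33, 0.944, -0.0], [-0.0, 0.0, -1.0]]
force: [-0.2, 0.4, -1.0]
gripper_width: -0.0
```

```bash
python3 - <<'E'
from h import *
wf()
E
```

```text
t 3.32 wheel x -34.1 y 0.7 z 182.3 mm yawerr 0.0001 F wheel -0.4 0.3 -1.0 grip -0.00031747824738998155
```

Emit:
send_rows:
  series:
    - [-0.0025,0,0,0]
    - [-0.0025,0,0,0]
    - [0,0,0,0]

```text
t: 3.57
position: [0.4773, 0.2049, 0.1817]
tool_rot: [[-0.944, 0.33, -0.001], [0.33, 0.944, -0.0], [0.001, -0.0, -1.0]]
force: [-0.9, 0.4, 1.5]
gripper_width: -0.001
```

```bash
python3 - <<'E'
from h import *
wf()
E
```

```text
t 3.57 wheel x -31.3 y 0.6 z 181.7 mm yawerr 0.0001 F wheel -1.0 0.1 1.5 grip -0.000908699756454948
```

Emit:
send_rows:
  series:
    - [-0.003,0,0,0]
    - [-0.003,0,0,0]
    - [0,0,0,0]

```text
t: 3.82
position: [0.4809, 0.2038, 0.182]
tool_rot: [[-0.944, 0.33, -0.0], [0.33, 0.944, -0.0], [0.0, -0.0, -1.0]]
force: [-1.9, 1.0, 1.2]
gripper_width: 0.003
```

```bash
python3 - <<'E'
from h import *
wf()
E
```

```text
t 3.82 wheel x -27.6 y 0.7 z 182.0 mm yawerr 0.0001 F wheel -2.1 0.3 1.2 grip 0.0034014430939063754
```

Emit:
send_rows:
  series:
    - [-0.003,0,0,0]
    - [0,0,0,0]

```text
t: 3.98
position: [0.4826, 0.2032, 0.1821]
tool_rot: [[-0.944, 0.33, -0.0], [0.33, 0.944, -0.0], [0.0, -0.0, -1.0]]
force: [-1.1, 0.1, 2.1]
gripper_width: 0.002
```

Emit:
send_rows:
  series:
    - [-0.003,0,0,0]
    - [0,0,0,0]

```text
t: 4.15
position: [0.4839, 0.2027, 0.1821]
tool_rot: [[-0.944, 0.329, -0.001], [0.329, 0.944, 0.0], [0.001, -0.0, -1.0]]
force: [-6.5, 1.7, 3.7]
gripper_width: 0.001
```

Emit:
send_rows:
  series:
    - [-0.003,0,0,0]
    - [0,0,0,0]

```text
t: 4.32
position: [0.485, 0.2024, 0.1822]
tool_rot: [[-0.944, 0.329, -0.002], [0.329, 0.944, 0.0], [0.002, -0.0, -1.0]]
force: [-11.5, 3.0, 8.6]
gripper_width: 0.0
```

Hard wall at about 12 N, so the lever stands upright on the far side of the cross channel. Next I back off, rise, turn the tool 90° and go to the −y side.

Emit:
send_rows:
  series:
    - [0.02,0,0,0]
    - [0.05,0,0,0]
    - [0.01,0,-0.04,0]
    - [0,0,-0.055,-0.242]
    - [0,0,0,-0.242]
    - [0,0,0,-0.242]
    - [0,0,0,-0.242]
    - [0,0,0,-0.242]
    - [0,0,0,-0.242]
    - [0,0,0,-0.242]
    - [0,0,0,-0.242]
    - [0,0,0,-0.242]

```text
t: 5.32
position: [0.4402, 0.218, 0.2391]
tool_rot: [[-0.725, -0.688, 0.0], [-0.688, 0.725, -0.0], [-0.0, -0.0, -1.0]]
force: [0.4, -1.5, 0.1]
gripper_width: -0.002
```

Emit:
send_rows:
  series:
    - [0,0,0,-0.242]
    - [0,0,0,-0.242]
    - [0,0,0,-0.242]
    - [0,0,0,-0.237]
    - [0,0,0,0]

```text
t: 5.73
position: [0.4402, 0.218, 0.239]
tool_rot: [[-0.324, -0.946, 0.0], [-0.946, 0.324, -0.0], [0.0, -0.0, -1.0]]
force: [-0.3, 0.2, 0.3]
gripper_width: 0.001
```

```bash
python3 - <<'E'
from h import *
wf();print(get_obs()['joint_pos'])
cv2.imwrite("pics/t4.png",cv2.resize(grab_frame("top")[170:300,230:360,::-1],None,fx=4,fy=4,interpolation=3))
cv2.imwrite("pics/s4.png",cv2.resize(grab_frame("side")[170:320,250:420,::-1],None,fx=4,fy=4,interpolation=3))
E
```

```text
t 5.73 wheel x -70.7 y 0.7 z 239.0 mm yawerr 1.5771 F wheel -0.4 0.1 0.3 grip 0.0010677931933682637
[ 3.02935960e-01 -2.83972581e-02  1.61114789e+00 -2.77432622e-04
  1.55852010e+00 -2.50897839e+00]
```

View pics/s4.png

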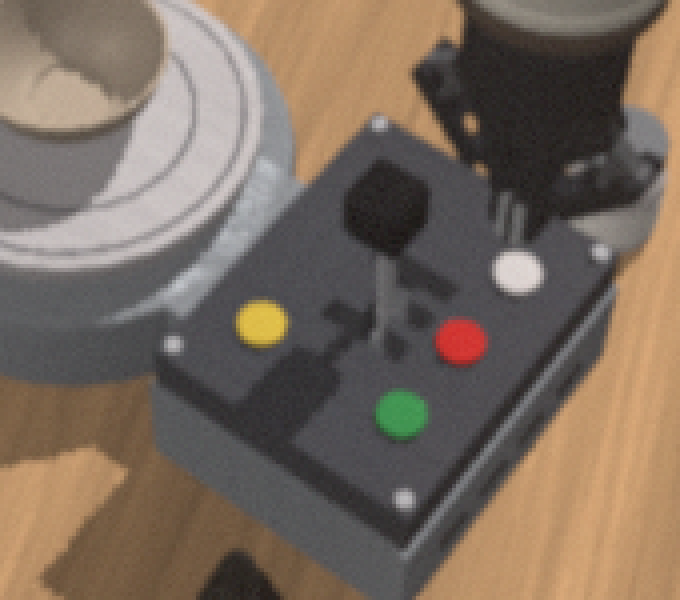

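View pics/t4.png

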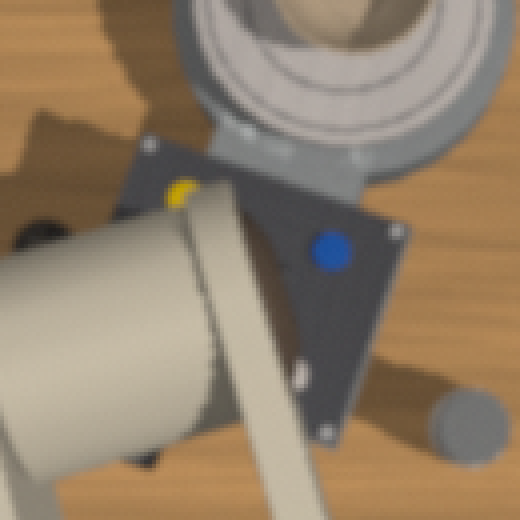

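Side view: the lever is upright, with the knob at about (385,205) in the crop and the stem in the channel. I'll go to the −y side of the knob.

Emit:
send_rows:
  series:
    - [0.041,-0.03,0,0.0126]
    - [0.041,-0.03,0,0]
    - [0,-0.032,0,0]
    - [0,-0.031,0,0]
    - [0,0,0.05,0]
    - [0,0,0.047,0]
    - [0,0,0,0]

```text
t: 6.42
position: [0.4918, 0.1463, 0.176]
tool_rot: [[-0.34, -0.94, -0.007], [-0.94, 0.34, -0.001], [0.003, 0.006, -1.0]]
force: [-0.3, -0.2, -2.0]
gripper_width: -0.0
```

```bash
python3 - <<'E'
from h import *
wf();print(get_obs()['joint_pos'])
cv2.imwrite("pics/w5.png",grab_frame("wrist")[:,:,::-1])
E
```

```text
t 6.42 wheel x 1.6 y -49.9 z 176.0 mm yawerr 1.5598 F wheel -0.2 -0.3 -2.0 grip -6.917935573388641e-05
[ 1.39070722e-01  5.16238048e-02  1.65824303e+00 -1.59244116e-04
  1.43857354e+00 -2.65550462e+00]
```

View pics/w5.png

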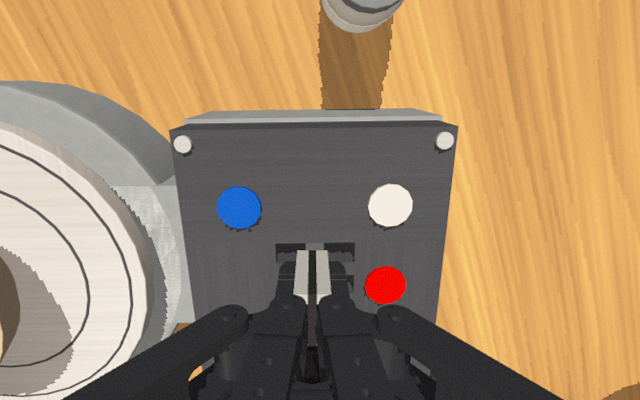

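Emit:
send_rows:
  series:
    - [-0.01,0,-0.006,0]
    - [-0.014,0,0,0]
    - [-0.008,0,0,0]
    - [-0.007,0,0,0]
    - [-0.007,0,0,0]
    - [-0.007,0,0,0]
    - [0,0,0,0]

```text
t: 7.05
position: [0.5045, 0.1776, 0.1846]
tool_rot: [[-0.335, -0.942, 0.0], [-0.942, 0.335, 0.0], [-0.0, -0.0, -1.0]]
force: [-0.0, 0.2, 0.1]
gripper_width: -0.001
```

```bash
python3 - <<'E'
from h import *
wf()
E
```

```text
t 7.05 wheel x 3.3 y -16.2 z 184.6 mm yawerr 1.5648 F wheel -0.1 0.2 0.1 grip -0.001093963506404621
```

```bash
python3 - <<'E'
from h import *
cv2.imwrite("pics/s6.png",cv2.resize(grab_frame("side")[170:320,250:420,::-1],None,fx=4,fy=4,interpolation=3))
E
```

```text
(no output)
```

View pics/s6.png

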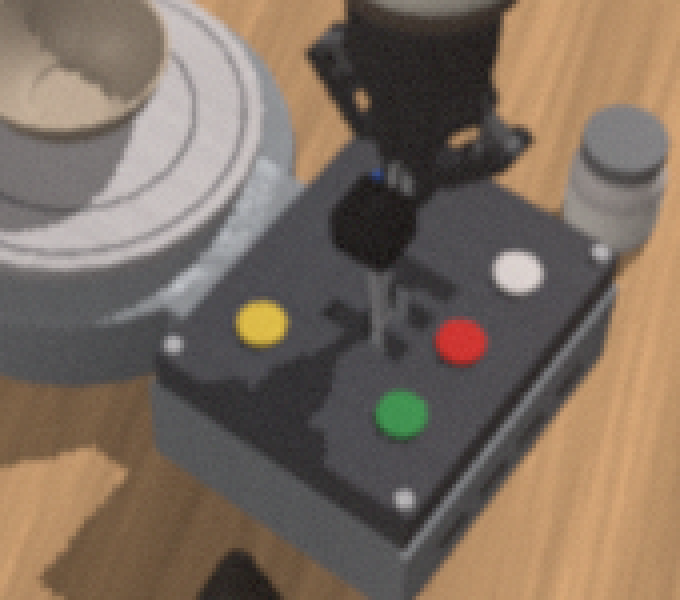

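The knob is moving along the channel, shifted slightly in +y. Continuing.

Emit:
send_rows:
  series:
    - [-0.007,0,0.001,-0.006]
    - [-0.007,0,0.002,-0.006]
    - [-0.007,0,0.002,0]
    - [-0.007,0,0.003,0]
    - [-0.007,0,0.003,0]
    - [-0.007,0,0.003,0]
    - [-0.006,0,0.003,0]
    - [0,0,0,0]

```text
t: 7.77
position: [0.5138, 0.2047, 0.1736]
tool_rot: [[-0.33, -0.944, -0.001], [-0.944, 0.33, 0.0], [0.0, 0.001, -1.0]]
force: [-1.0, -0.2, 0.2]
gripper_width: -0.001
```

```bash
python3 - <<'E'
from h import *
wf()
cv2.imwrite("pics/s7.png",cv2.resize(grab_frame("side")[170:320,250:420,::-1],None,fx=4,fy=4,interpolation=3))
E
```

```text
t 7.77 wheel x 3.2 y 12.4 z 173.6 mm yawerr 1.5709 F wheel -0.9 -0.5 0.2 grip -0.0009441294094958932
```

View pics/s7.png

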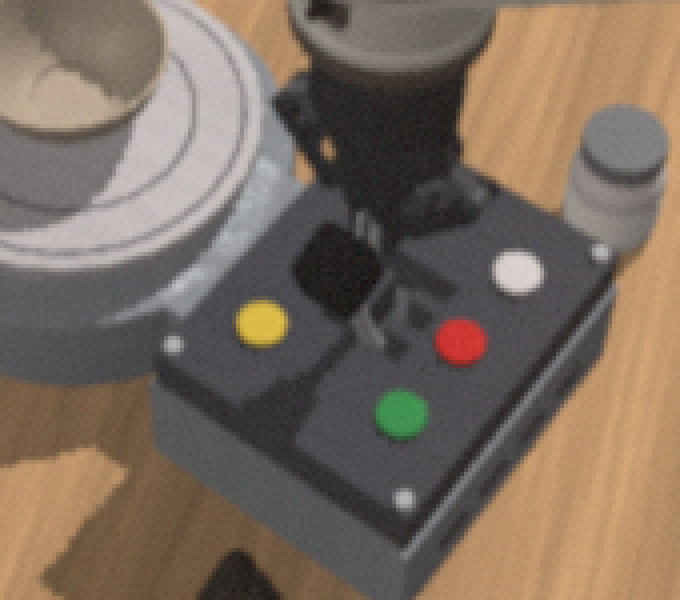

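Emit:
send_rows:
  series:
    - [-0.004,0,0.001,0]
    - [-0.004,0,0.001,0]
    - [-0.004,0,0.001,0]
    - [0,0,0,0]

```text
t: 8.15
position: [0.5163, 0.2111, 0.1724]
tool_rot: [[-0.33, -0.944, -0.0], [-0.944, 0.33, 0.0], [0.0, 0.0, -1.0]]
force: [0.1, -0.4, -0.3]
gripper_width: 0.001
```

Emit:
send_rows:
  series:
    - [-0.003,0,0,0]
    - [-0.003,0,0,0]
    - [0,0,0,0]

```text
t: 8.4
position: [0.5174, 0.2143, 0.1723]
tool_rot: [[-0.33, -0.944, -0.0], [-0.944, 0.33, -0.0], [0.0, 0.0, -1.0]]
force: [-0.1, -1.1, -2.1]
gripper_width: -0.004
```

```bash
python3 - <<'E'
from h import *
wf()
E
```

```text
t 8.40 wheel x 3.4 y 22.7 z 172.3 mm yawerr 1.5705 F wheel 0.3 -1.0 -2.1 grip -0.00360030844810263
```

Emit:
send_rows:
  series:
    - [-0.003,0,0,0]
    - [0,0,0,0]

```text
t: 8.57
position: [0.518, 0.216, 0.1724]
tool_rot: [[-0.33, -0.944, -0.0], [-0.944, 0.33, -0.0], [0.0, 0.0, -1.0]]
force: [0.8, -2.2, -0.4]
gripper_width: -0.003
```

Emit:
send_rows:
  series:
    - [-0.003,0,0,0]
    - [0,0,0,0]

```text
t: 8.73
position: [0.5187, 0.2177, 0.1725]
tool_rot: [[-0.33, -0.944, -0.0], [-0.944, 0.33, -0.0], [0.0, -0.0, -1.0]]
force: [-0.6, -0.9, -0.8]
gripper_width: -0.001
```

Emit:
send_rows:
  series:
    - [-0.003,0,0,0]
    - [0,0,0,0]

```text
t: 8.9
position: [0.5192, 0.2192, 0.1724]
tool_rot: [[-0.33, -0.944, -0.0], [-0.944, 0.33, -0.001], [0.001, 0.0, -1.0]]
force: [-1.4, -5.5, -1.4]
gripper_width: -0.001
```

```bash
python3 - <<'E'
from h import *
wf()
cv2.imwrite("pics/s8.png",cv2.resize(grab_frame("side")[170:320,250:420,::-1],None,fx=4,fy=4,interpolation=3))
E
```

```text
t 8.90 wheel x 3.5 y 27.9 z 172.4 mm yawerr 1.5703 F wheel 0.4 -5.7 -1.4 grip -0.0011038942233655414
```

View pics/s8.png

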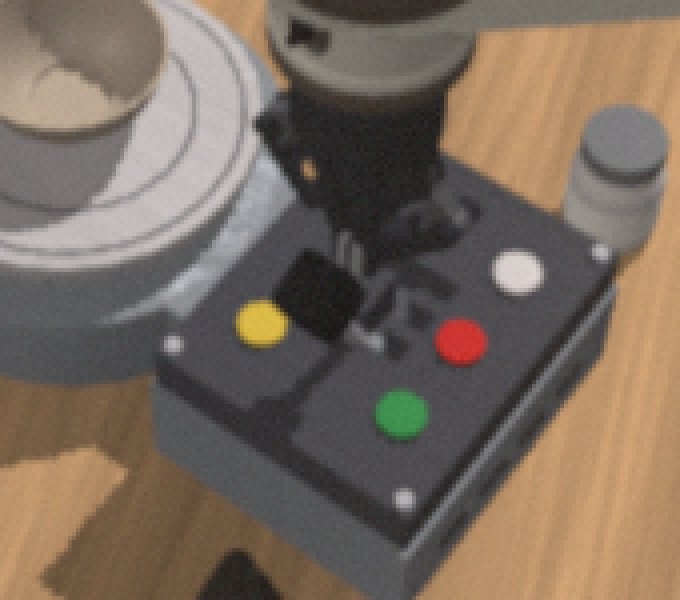

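Emit:
send_rows:
  series:
    - [-0.003,0,0,0]
    - [0,0,0,0]

```text
t: 9.12
position: [0.5196, 0.2205, 0.1723]
tool_rot: [[-0.33, -0.944, -0.001], [-0.944, 0.33, -0.001], [0.001, 0.0, -1.0]]
force: [-2.8, -7.3, -0.8]
gripper_width: 0.0
```

Emit:
send_rows:
  series:
    - [-0.002,0,0,0]
    - [0,0,0,0]

```text
t: 9.28
position: [0.5198, 0.2213, 0.1721]
tool_rot: [[-0.33, -0.944, -0.001], [-0.944, 0.33, -0.002], [0.002, 0.001, -1.0]]
force: [-4.0, -9.6, -1.8]
gripper_width: -0.003
```

```bash
python3 - <<'E'
from h import *
wf()
uv=(250+318/4,170+295/4)
print(back(uv,.184,calibration('side')))
q=(.5051,.1959,-.336);P=back(uv,.184,calibration('side'))[0];d=P[:2]-q[:2];c,s=np.cos(q[2]),np.sin(q[2]);print(c*d[0]+s*d[1],-s*d[0]+c*d[1])
E
```

```text
t 9.28 wheel x 3.4 y 30.1 z 172.1 mm yawerr 1.5701 F wheel -0.6 -10.4 -1.8 grip -0.002628672602484251
[[0.53033096 0.25144417 0.184     ]]
0.005506418567773626 0.060757182833547856
```

The knob is at about (5,60) mm in the wheel frame, at the +y end of the channel under about 10 N. I'll retreat, rise, and turn back.

Emit:
send_rows:
  series:
    - [0.02,0,0,0]
    - [0.04,0,0,0]
    - [0,0,-0.055,0]
    - [0,0,-0.06,0.242]
    - [0,0,0,0.242]
    - [0,0,0,0.242]
    - [0,0,0,0.242]
    - [0,0,0,0.242]
    - [0,0,0,0.242]
    - [0,0,0,0.242]
    - [0,0,0,0.242]
    - [0,0,0,0.242]

```text
t: 10.28
position: [0.5083, 0.1879, 0.2418]
tool_rot: [[-0.99, -0.139, 0.001], [-0.139, 0.99, 0.001], [-0.001, 0.001, -1.0]]
force: [-1.0, -0.5, 0.0]
gripper_width: 0.004
```

Emit:
send_rows:
  series:
    - [0,0,0,0.242]
    - [0,0,0,0.242]
    - [0,0,0,0.242]
    - [0,0,0,0.238]
    - [0,0,0,0]

```text
t: 10.7
position: [0.5083, 0.1879, 0.2418]
tool_rot: [[-0.942, 0.336, 0.001], [0.336, 0.942, 0.001], [-0.001, 0.001, -1.0]]
force: [-0.4, -0.8, 0.8]
gripper_width: -0.001
```

```bash
python3 - <<'E'
from h import *
wf();print(get_obs()['joint_pos'])
E
```

```text
t 10.70 wheel x 3.5 y -5.3 z 241.8 mm yawerr -0.0070 F wheel -0.1 -0.8 0.8 grip -0.0009111066845675986
[ 2.11621157e-01  7.73387672e-02  1.49749538e+00  4.16029653e-04
  1.56590272e+00 -1.01615556e+00]
```

Emit:
send_rows:
  series:
    - [-0.044,0.03,0,-0.014]
    - [-0.043,0.035,0,0]
    - [0,0.038,0,0]
    - [0,0,0.05,0]
    - [0,0,0.052,0]
    - [0,0,0,0]

```text
t: 11.2
position: [0.5758, 0.229, 0.1745]
tool_rot: [[-0.948, 0.319, -0.007], [0.319, 0.948, -0.002], [0.007, -0.004, -1.0]]
force: [-0.6, -1.0, -1.9]
gripper_width: 0.002
```

```bash
python3 - <<'E'
from h import *
wf()
cv2.imwrite("pics/s9.png",cv2.resize(grab_frame("side")[170:320,250:420,::-1],None,fx=4,fy=4,interpolation=3))
E
```

```text
t 11.20 wheel x 53.7 y 55.8 z 174.5 mm yawerr 0.0110 F wheel -0.3 -1.1 -1.9 grip 0.0022932853078817084
```

View pics/s9.png

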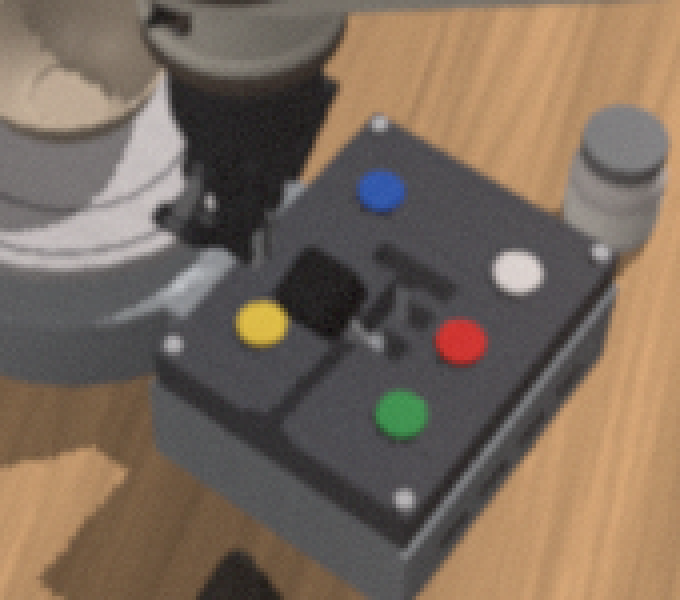

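Emit:
send_rows:
  series:
    - [0.014,0.002,0,0]
    - [0.014,0.001,0,0]
    - [0.007,0,0,0]
    - [0.007,0,0.001,0]
    - [0.007,0,0.001,0]
    - [0,0,0,0]

```text
t: 11.75
position: [0.55, 0.241, 0.1799]
tool_rot: [[-0.946, 0.323, 0.001], [0.323, 0.946, 0.0], [-0.001, 0.001, -1.0]]
force: [1.5, -1.1, 0.7]
gripper_width: -0.004
```

```bash
python3 - <<'E'
from h import *
wf()
E
```

```text
t 11.75 wheel x 25.4 y 58.7 z 179.9 mm yawerr 0.0070 F wheel 1.7 -0.5 0.7 grip -0.003868190072461071
```

Emit:
send_rows:
  series:
    - [0.006,0,0.002,0.007]
    - [0.006,0,0.002,0.007]
    - [0.006,0,0.002,0]
    - [0.006,0,0.002,0]
    - [0,0,0,0]

```text
t: 12.17
position: [0.5362, 0.2456, 0.1739]
tool_rot: [[-0.944, 0.33, -0.001], [0.33, 0.944, -0.0], [0.001, -0.0, -1.0]]
force: [0.7, -0.7, 0.1]
gripper_width: -0.001
```

```bash
python3 - <<'E'
from h import *
wf()
cv2.imwrite("pics/s10.png",cv2.resize(grab_frame("side")[170:320,250:420,::-1],None,fx=4,fy=4,interpolation=3))
E
```

```text
t 12.17 wheel x 10.8 y 58.4 z 173.9 mm yawerr -0.0003 F wheel 0.9 -0.4 0.1 grip -0.0013954467763944939
```

View pics/s10.png

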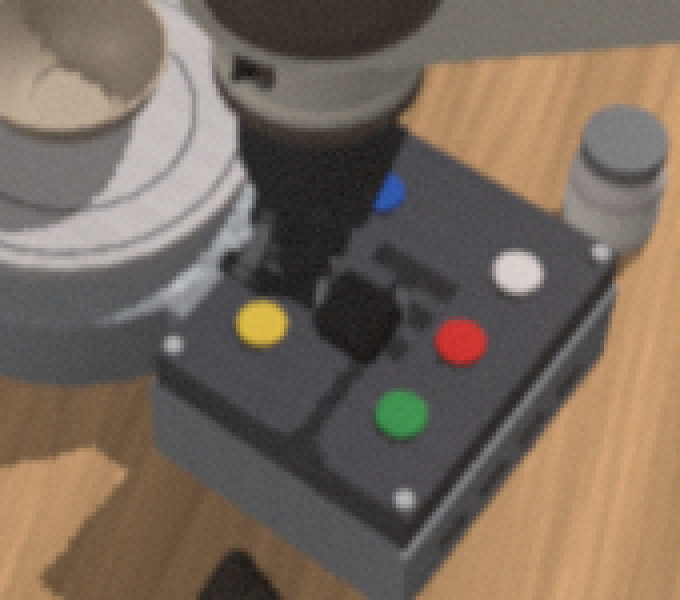

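The knob is entering the green leg under low force. Continuing.

Emit:
send_rows:
  series:
    - [0.006,0,0.002,0]
    - [0.006,0,0.002,0]
    - [0.006,0,0.003,0]
    - [0.005,0,0.003,0]
    - [0.005,0,0.002,0]
    - [0,0,0,0]

```text
t: 12.72
position: [0.5204, 0.2512, 0.1668]
tool_rot: [[-0.944, 0.33, -0.001], [0.33, 0.944, -0.0], [0.001, -0.0, -1.0]]
force: [1.7, -0.1, -0.1]
gripper_width: -0.002
```

Emit:
send_rows:
  series:
    - [0.004,0,0,0]
    - [0.003,0,0,0]
    - [0,0,0,0]

```text
t: 12.97
position: [0.5168, 0.2524, 0.167]
tool_rot: [[-0.944, 0.33, -0.0], [0.33, 0.944, -0.0], [0.0, -0.0, -1.0]]
force: [1.2, -0.2, -0.8]
gripper_width: -0.0
```

```bash
python3 - <<'E'
from h import *
wf()
cv2.imwrite("pics/s11.png",cv2.resize(grab_frame("side")[170:320,250:420,::-1],None,fx=4,fy=4,interpolation=3))
E
```

```text
t 12.97 wheel x -9.7 y 58.5 z 167.0 mm yawerr -0.0005 F wheel 1.2 0.2 -0.8 grip -1.0121834990953992e-05
```

View pics/s11.png

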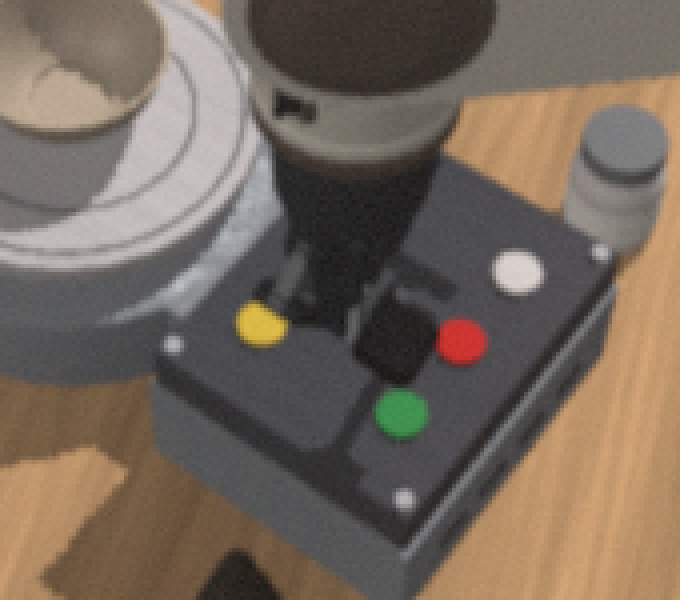

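Emit:
send_rows:
  series:
    - [0.003,0,0.002,0]
    - [0.003,0,0.002,0]
    - [0.003,0,0.002,0]
    - [0,0,0,0]

```text
t: 13.35
position: [0.5116, 0.2542, 0.1632]
tool_rot: [[-0.944, 0.33, -0.0], [0.33, 0.944, -0.0], [0.0, -0.0, -1.0]]
force: [1.2, -0.4, 0.2]
gripper_width: 0.001
```

Emit:
send_rows:
  series:
    - [0.003,0,0,0]
    - [0,0,0,0]

```text
t: 13.52
position: [0.5101, 0.2547, 0.1633]
tool_rot: [[-0.944, 0.33, -0.0], [0.33, 0.944, -0.0], [-0.0, -0.0, -1.0]]
force: [4.2, -2.0, -2.6]
gripper_width: 0.001
```

Emit:
send_rows:
  series:
    - [0.003,0,0,0]
    - [0,0,0,0]

```text
t: 13.68
position: [0.5087, 0.2551, 0.1633]
tool_rot: [[-0.944, 0.33, 0.0], [0.33, 0.944, -0.001], [-0.0, -0.0, -1.0]]
force: [6.1, -2.5, -5.2]
gripper_width: -0.001
```

Emit:
send_rows:
  series:
    - [0.003,0,0,0]
    - [0,0,0,0]

```text
t: 13.85
position: [0.5074, 0.2554, 0.1632]
tool_rot: [[-0.944, 0.331, 0.001], [0.331, 0.944, -0.001], [-0.002, -0.001, -1.0]]
force: [11.0, -5.4, -7.2]
gripper_width: 0.003
```

```bash
python3 - <<'E'
from h import *
wf()
cv2.imwrite("pics/s12.png",cv2.resize(grab_frame("side")[170:320,250:420,::-1],None,fx=4,fy=4,interpolation=3))
E
```

```text
t 13.85 wheel x -19.6 y 58.2 z 163.2 mm yawerr -0.0009 F wheel 12.2 -1.4 -7.2 grip 0.002958350522447664
```

View pics/s12.png

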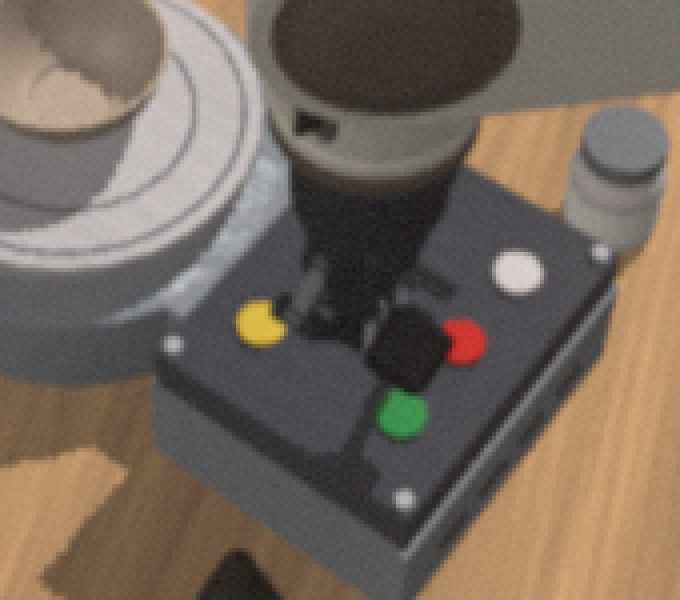

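```bash
python3 - <<'E'
from h import *
q=(.5051,.1959,-.336);c,s=np.cos(q[2]),np.sin(q[2])
for z in(.174,.177,.18):
    d=back((351.75,257),z,calibration('side'))[0,:2]-q[:2];print(c*d[0]+s*d[1],-s*d[0]+c*d[1])
E
```

```text
-0.04590328656521335 0.053677870977648194
-0.04685442112125292 0.05529712680990465
-0.04780555567729254 0.0569163826421611
```

Emit:
send_rows:
  series:
    - [0.003,0,0,0]
    - [0,0,0,0]

```text
t: 14.07
position: [0.5064, 0.2557, 0.1632]
tool_rot: [[-0.944, 0.331, 0.003], [0.331, 0.944, -0.002], [-0.003, -0.001, -1.0]]
force: [16.5, -8.5, -9.8]
gripper_width: -0.001
```

Emit:
send_rows:
  series:
    - [0.002,0,0,0]
    - [0,0,0,0]

```text
t: 14.23
position: [0.5059, 0.2558, 0.1632]
tool_rot: [[-0.944, 0.331, 0.004], [0.331, 0.944, -0.002], [-0.004, -0.001, -1.0]]
force: [22.1, -10.6, -11.7]
gripper_width: -0.001
```

Firm hard stop at about 24 N, with the knob at about (−47,55). I'll retract and check.

Emit:
send_rows:
  series:
    - [-0.02,0,0,0]
    - [-0.045,0,0,0]
    - [0,0,-0.06,0]
    - [0,0,-0.06,0]
    - [0,0,-0.05,0]
    - [0.04,0.05,0,0]
    - [0.04,0.05,0,0]
    - [0.04,0.05,0,0]
    - [0.04,0.05,0,0]
    - [0.05,0.04,0,0]
    - [0.05,0.04,0,0]
    - [0.05,0.04,0,0]

```text
t: 15.23
position: [0.4273, 0.4882, 0.2654]
tool_rot: [[-0.944, 0.33, -0.001], [0.33, 0.944, -0.0], [0.001, -0.0, -1.0]]
force: [0.6, 0.2, 1.0]
gripper_width: 0.001
```

Emit:
send_rows:
  series:
    - [0.05,0.02,0,0]
    - [0.05,0.02,0,0]
    - [0.05,0.02,0,0]
    - [0.05,0.02,0,0]
    - [0,0,0,0]
    - [0,0,0,0]

```text
t: 15.73
position: [0.3297, 0.5725, 0.2652]
tool_rot: [[-0.945, 0.328, -0.001], [0.328, 0.945, -0.0], [0.0, -0.001, -1.0]]
force: [0.1, 0.6, -0.6]
gripper_width: 0.0
```

```bash
python3 - <<'E'
from h import *
wf()
for n in('side','top'): cv2.imwrite(f"pics/{n}13.png",grab_frame(n)[:,:,::-1])
a=cv2.imread('pics/side13.png')[170:320,250:420];b=cv2.imread('pics/top13.png')[190:290,170:370]
cv2.imwrite('pics/s13.png',cv2.resize(a,None,fx=4,fy=4,interpolation=3))
cv2.imwrite('pics/t13.png',cv2.resize(b,None,fx=4,fy=4,interpolation=3))
E
```

```text
t 15.73 wheel x -291.9 y 299.0 z 265.2 mm yawerr 0.0021 F wheel -0.1 0.6 -0.6 grip 0.0004601792008715855
```

View pics/s13.png

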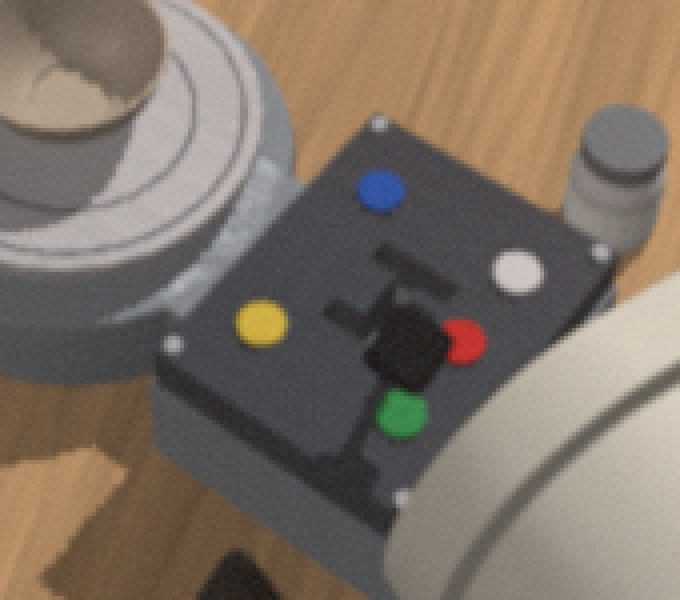

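View pics/t13.png

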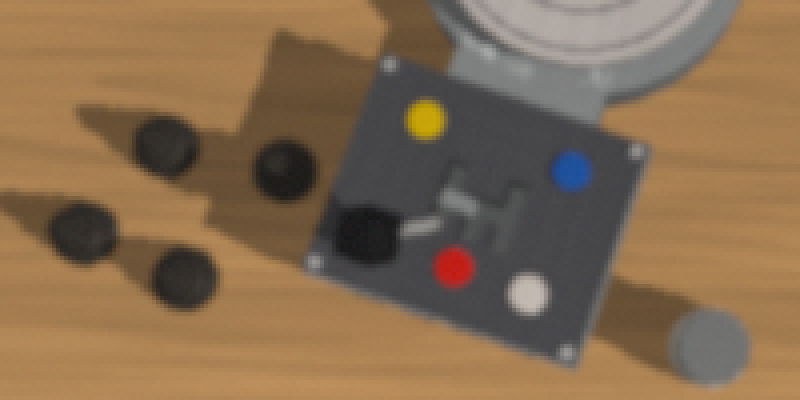

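View pics/top13.png

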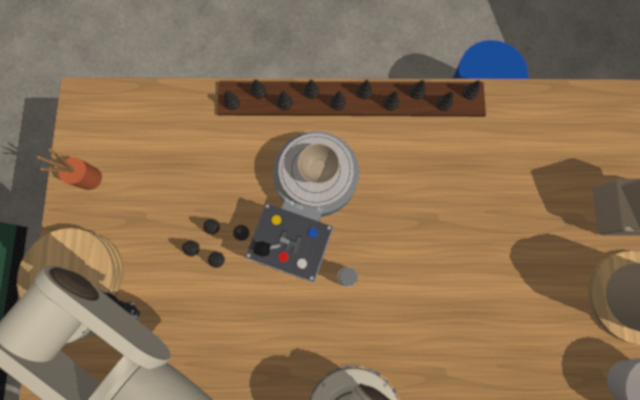

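```bash
python3 - <<'E'
from h import *
for n,uv,q in(('top',(261.75,249),(.5083,.1923,-.336)),('side',(250+407/4,170+348/4),(.5051,.1959,-.336))):
    c,s=np.cos(q[2]),np.sin(q[2])
    d=back(uv,.177,calibration(n))[0,:2]-q[:2];print(n,c*d[0]+s*d[1],-s*d[0]+c*d[1])
a=cv2.imread('pics/top0.png').astype(int);b=cv2.imread('pics/top13.png').astype(int)
d=(abs(a-b).max(2)>40);print({k:int(d[y0:y1,x0:x1].sum()) for k,(x0,y0,x1,y1) in dict(bowl=(270,130,360,200),jar=(335,262,362,290),fin=(180,215,246,270)).items()})
E
```

```text
top -0.049238452633974514 0.05572744440348395
side -0.04685442112125292 0.05529712680990465
{'bowl': 0, 'jar': 0, 'fin': 61}
```

```bash
python3 -c "
import cv2,numpy as np
a=cv2.imread('pics/top0.png').astype(int);b=cv2.imread('pics/top13.png').astype(int)
ys,xs=np.where(abs(a-b).max(2)[215:270,180:246]>40);print(xs.min()+180,xs.max()+180,ys.min()+215,ys.max()+215)
from station import job_done;print(job_done())"
```

```text
213 222 229 238
the job is handed in; nothing more can be done
None
```

The lever is in the green slot, and I handed the job in at about 16 s of the 54 s allowed. I don't have the judge's verdict.

**What I did:** with the fingers shut, I made three pushes:
1. I pushed the near face until the lever stood upright against the far wall of the cross channel.
2. I pushed the right face along the channel to its +y end stop.
3. I pushed the far face into the green slot until it met a hard stop at about 24 N.

I then lifted the hand and moved it well away.

**Last checks:**
- **Knob position:** the top camera puts the knob at (−49, 56) mm and the side camera at (−47, 55) mm, against the slot's (−47, 57) mm. That is within about 3 mm of the green tag.
- **Hand:** it stands clear, with a force reading of about 0.6 N, which is the same as its free-air noise.
- **Bowl and jar:** their areas in the top picture are unchanged from the start.
- **Finial:** the finials look unmoved. A patch of about 60 pixels changed beside one of them, which I took to be the knob's moved shadow but did not confirm.

**What disagreed or went wrong:**
- **Camera disagreement:** the two cameras placed the wheel about 5 mm apart, so I used an average for the moves and found the stops by contact force.
- **Finger linkage contact:** during the first push the finger linkage briefly sat on the knob's top with about 29 N upward, under the 40 N limit. I raised the tool to clear it.

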